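Roll the toy-maker's blanks up to their stops

ROBOT

A 6-joint arm with a two-finger parallel gripper is mounted at the origin on the work surface. World frame = base frame: x ahead of the robot, y to its left, z up, the work surface at z = 0. Lengths are in m, angles in rad, forces in N, time in s.
With the tool pointing down it reaches from about 0.375 to 0.9 m from the base axis. Payload 3.1 kg.
Tool frame: the origin (TCP) lies midway between the tips of the shut fingers; the grasp point (between the pads) lies 19 mm behind it (r.pinch_z is the distance from the TCP to the grasp point, in m); z points along the fingers, y is the line along which they close (so a half turn about z gives the same grasp; the last joint's range is limited). The gripper opens to 85 mm and grips with 20 to 120 N. Pads are 22 mm wide; open, the fingers measure 114 mm over their backs; the gripper's body (76 mm by 85 mm) begins 54 mm behind the grasp point. The pads swing forward as they close: fully open they stand 13 mm farther back than shut.
Start: joints at [1, 0.527, 1.433, -0, 1.181, -0.178], TCP at [0.239, 0.578, 0.231] pointing down, gripper open.
Joint ranges: [-3.08, 3.08], [-0.75, 2.2], [0.22, 2.44], [-1.43, 4.57], [0, 2.65], [-2.85, 2.85]. Speed limits (rad/s): [2.79, 2.79, 3.14, 3.14, 3.14, 3.14].

INTERFACE

Orientations are given as a unit quaternion [w, x, y, z].
In Python, from cell import r, eyes gives the robot as it stands.
- The arm moves only by the tool apply_moves, never from a script. Its arguments are lists of equal length, an entry for each row: "claw": the opening, from 0 (shut) to 1 (fully open); "offset": the shift along the world's x, y, z in cm, a list of three; "dr": the turn, a rotation vector about the world's x, y, z in rad, a list of three. A call has 1 to 12 rows; each row is the pose to reach, as a shift and turn from the pose commanded when the call began; what a row does not reach only later rows make up. A row lasts 1/10 s, in which the tool goes at most 50 mm and 8.59 degrees, less where a joint would pass 70% of its speed; a pose out of reach is approached as far as the arm can. A call with a gripper value outside its range is refused whole. The fingers move at their own pace and stop on an object; "squeeze" is the grip in N (left out, the last holds). Time passes only in rows, so rows that repeat a pose let the fingers close. It gives the time, the measured TCP pose, the force, the opening and the grip force at its end, in the units of the state.
- r.sense(): the state, without advancing time (a new reading comes with each control period).
- eyes.grab_frame(name): name is "side" or "top" or "wrist"; returns a dict with "frame" (384x512x3 uint8, red, green, blue), "z_map" (384x512 float32, m along the optical axis (not along the pixel's ray), 0 where there is no reading), "vertical_fov" (degrees; the focal length in pixels is half the picture's height over the tangent of half this angle, whatever the lens; pixels are square), "cx", "cy" (the principal point, pixels), "position" and "orientation" of the camera in the world. Camera axes: x right, y down, z forward; pixel columns grow to the right and rows downward; lengths in m; the calibration is good to about 2 mm. The wrist camera is an equidistant fisheye: a pixel r from the principal point sees the ray r / f radians off the axis. A picture is of the moment at which its call begins.
- r.hand_in(): hands the job in; it is judged then, once.
The state is a dict: "clock": time; "joint_pos": joint angles; "joint_velocities": joint speeds; "joint_efforts": joint torques, N m; "tcp_pos": TCP position; "eef_rot": TCP orientation; "contact_force": force on the tool from outside, world axes, zero at the start; "moment": the same for the moment, N m; "width": finger opening in m; "grip_force": force on a finger pad.
Only numpy, scipy, OpenCV 4.12 (cv2) and the standard library are available. Lean on these libraries where they do the work, as an engineer would, in place of code of your own. Each camera call takes 0.05 s, during which the arm holds its last target. There are 200 camera calls.

TASK

With a fingertip, push the wooden roller and the toy wheel, in either order, up their sloping gutters and over the crest, so that each comes to rest in the dip against its end stop and does not roll back. Push them only, never lift them, and leave the jar, the toy car and the block where they are. Let go of everything at the end.

Things in the scene. Friction and masses are not known exactly. Their poses are not given: they have to be found in the camera images.
- long_gutter: Wide fixed wooden trough that holds the roller, rising along its own +x. Origin: mid-length, mid-width, at bench height; z up. Floor 76 mm wide; side strips 8 mm thick, 12 mm above the floor. From the low sill at x = -115 mm it climbs at 7 degrees to a crest, then dips to the end stop at x = 115 mm.
- long_gutter_ramp (a point): Low end: point on the floor, mid-width, at the inner face of the sill (12 mm thick, 10 mm above the floor), 24 mm above the bench. x axis up the slope, z square to the floor. The roller starts against the sill, centre at trough x = -98 mm, 48 mm above the bench; let go on the ramp, it rolls back there.
- long_gutter_crest (a point): Crest of the floor, mid-width: trough x = 68 mm, 47 mm above the bench. Beyond it the floor dips at 12 degrees for 47 mm to the end stop, where the roller then rolls and stays.
- long_gutter_seat (a point): Where the centre of the roller lies when at rest in the dip against the end stop: trough x = 93 mm, 64 mm above the bench. The stop is an upright block 15 mm thick, its top 69 mm above the bench.
- wheel_gutter: Narrow fixed wooden trough that holds the wheel, rising along its own +x. Origin: mid-length, mid-width, at bench height; z up. Floor 36 mm wide; side strips 8 mm thick, 12 mm above the floor. From the low sill at x = -130 mm it climbs at 7 degrees to a crest, then dips to the end stop at x = 130 mm.
- wheel_gutter_ramp (a point): Low end: point on the floor, mid-width, at the inner face of the sill (12 mm thick, 10 mm above the floor), 24 mm above the bench. x axis up the slope, z square to the floor. The wheel starts against the sill, centre at trough x = -110 mm, 59 mm above the bench; let go on the ramp, it rolls back there.
- wheel_gutter_crest (a point): Crest of the floor, mid-width: trough x = 71 mm, 49 mm above the bench. Beyond it the floor dips at 12 degrees for 59 mm to the end stop, where the wheel then rolls and stays.
- wheel_gutter_seat (a point): Where the centre of the wheel lies when at rest in the dip against the end stop: trough x = 98 mm, 76 mm above the bench. The stop is an upright block 15 mm thick, its top 83 mm above the bench.
- dowel: Plain round wooden roller, 44 mm in diameter and 70 mm long, 50 to 105 g, lying across the wide trough. Origin at its centre, its own y axis along its round axis (across the trough); it turns as it rolls. 3 mm play to each side strip.
- wheel: Wooden toy wheel, 64 mm in diameter and 30 mm thick, 50 to 100 g, standing on its rim in the narrow trough. Origin at its centre, its own y axis along the axle (across the trough); it turns as it rolls. 3 mm play to each side strip.
- glue_jar: Bystander: white glue jar with a black cap, 52 mm in diameter, 70 mm tall, loose on the bench. Origin at the centre of its underside.
- toy_car: Bystander: small wooden toy car, 110 x 61 x 66 mm, loose on the bench. Origin under its centre, at bench height, x along its length.
- beech_block: Bystander: beech block, 60 x 40 x 35 mm, loose on the bench. Origin at the centre of its underside.
Not all that is in view belongs to the job. Leave any black or pink look-alike of the wheel alone.

How it is judged:
By the outcome, as a careful person would: the job done as asked, in the order asked, and still so for the second after the job is handed in, with the robot touching nothing.
It also fails if it takes over 64 s, if anything falls off the work surface, if the arm or the gripper's body presses on something with over 40 N, if the wrist force passes 120 N, or if a joint passes its speed limit or range.

## Working session

There is one attempt and no reset: what is moved stays moved. The work goes in short steps, Python scripts to look and compute and a tool call to move; the robot and the scene stay as the last step left them, time stands still between calls to the robot, and variables do not carry over. Pictures are saved under pics/ and viewed, at most 10 in all, crops included, and the job is handed in when it is done.

Besides the shell and the picture viewer there is one more tool, called after ">>>" as name(argument=value, ...) on one line, values as JSON. apply_moves: Moves the arm, as the interface text tells. Its arguments: {"type":"object","properties":{"claw":{"type":"array"},"offset":{"type":"array"},"dr":{"type":"array"},"squeeze":{"type":"number"}},"required":["claw","offset","dr"]}

```bash
mkdir -p pics; ls; cat > h.py <<'E'
import numpy as np,cv2
from scipy.spatial.transform import Rotation as R
from cell import r,eyes
def grab(n):
    d=eyes.grab_frame(n); return d
def save(d,fn): cv2.imwrite('pics/'+fn,cv2.cvtColor(d['frame'],cv2.COLOR_RGB2BGR))
def cloud(d):
    h,w=d['z_map'].shape; f=h/2/np.tan(np.radians(d['vertical_fov'])/2)
    v,u=np.mgrid[:h,:w]; z=d['z_map']
    p=np.stack([(u-d['cx'])/f*z,(v-d['cy'])/f*z,z],-1)
    q=d['orientation']; return p@R.from_quat([q[1],q[2],q[3],q[0]]).as_matrix().T+d['position']
E
python3 - <<'E'
from h import *
for n in ('top','side'):
    d=grab(n); save(d,n+'0.png'); np.save(n+'0.npy',cloud(d)); print(n,d['position'],d['orientation'],d['vertical_fov'])
s=r.sense(); print(s['clock'],s['tcp_pos'],s['eef_rot'],s['width'])
E
```

```text
pics
top [ 0.35912999 -0.01570426  0.98053894] [ 0.0538102  -0.70239066  0.7081155  -0.04821063] 57.87903490014678
side [-0.07794543 -0.78302851  0.65906874] [-0.47028853  0.82853749 -0.25895018  0.159057  ] 54.52559363836624
0.1 [0.23826491 0.5770947  0.23041395] [-3.72716896e-04  1.94634794e-01  9.80875266e-01 -9.33329641e-04] 0.08529894162251189
```

View pics/top0.png

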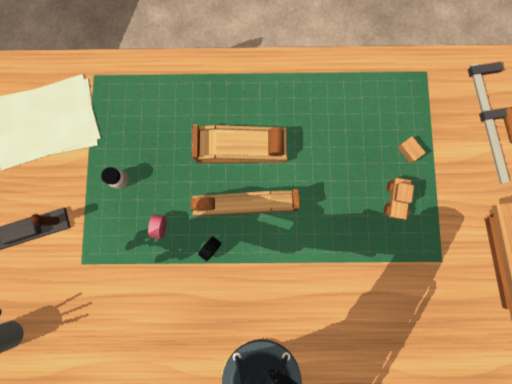

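View pics/side0.png

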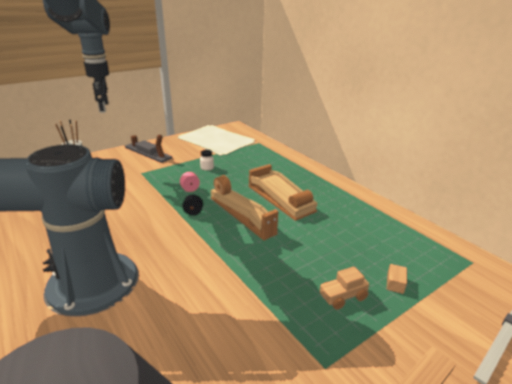

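The top view shows:
- **Roller:** (276,141) in the wide trough, at its right end, with the end stop at (196,143).
- **Wheel:** wooden, (205,202) in the narrow trough, at its left end, with the end stop at (296,199).
- **Wheel look-alikes:** pink at (157,226) and black at (210,248), both standing loose on the mat. The wooden one in the gutter is the right one.
- **Roller look-alikes:** none. The block is at (412,149), the car at (400,198) and the jar at (114,177).

```bash
python3 - <<'E'
from h import *
P=np.load('top0.npy')
im=cv2.imread('pics/top0.png')
a=cv2.resize(im[115:225,180:310],None,fx=6,fy=5,interpolation=cv2.INTER_CUBIC);cv2.imwrite('pics/crop.png',cv2.resize(im[115:225,180:310],None,fx=5,fy=5,interpolation=cv2.INTER_CUBIC))
v,u=np.mgrid[:384,:512]
for nm,(u0,u1,v0,v1) in dict(long=(184,296,115,172),whl=(184,306,180,222)).items():
    m=(u>=u0)&(u<u1)&(v>=v0)&(v<v1)&(P[...,2]>0.012)&(P[...,2]<.12)
    Q=P[m]; rc=cv2.minAreaRect((Q[:,:2]*1000).astype(np.float32)); print(nm,rc,m.sum())
    ang=np.radians(rc[2]); L=np.array([np.cos(ang),np.sin(ang)])
    if rc[1][0]<rc[1][1]: L=np.array([-L[1],L[0]])
    if (nm=='long')!=(L[1]>0): L=-L
    c=np.array(rc[0])/1000; N=np.array([-L[1],L[0]]); print('dir',L,'yaw',np.arctan2(L[1],L[0]),c)
    x=(Q[:,:2]-c)@L; y=(Q[:,:2]-c)@N
    for b in np.arange(-.145,.15,.01):
        s=(abs(x-b)<.005); 
        if s.any():
            k=s&(abs(y)<.012); print(int(b*1000),'zmid',np.round(np.median(Q[k,2])*1000,0) if k.any() else '-', 'y',np.round(y[s].min()*1000),np.round(y[s].max()*1000))
for nm,(uu,vv) in dict(jar=(112,177),car=(400,198),block=(412,149),pink=(157,226),black=(210,248)).items(): print(nm,P[vv,uu])
E
```

```text
long ((638.7799072265625, 53.06803894042969), (259.7001037597656, 93.65145874023438), 89.84675598144531) 3225
dir [0.00267461 0.99999642] yaw 1.56812171411213 [0.63877991 0.05306804]
-124 zmid 36.0 y -46.0 46.0
-114 zmid 64.0 y -47.0 46.0
-104 zmid 70.0 y -35.0 47.0
-94 zmid 71.0 y -34.0 46.0
-84 zmid 66.0 y -44.0 47.0
-74 zmid 32.0 y -44.0 47.0
-64 zmid 32.0 y -45.0 46.0
-54 zmid 34.0 y -46.0 46.0
-44 zmid 34.0 y -47.0 47.0
-34 zmid 35.0 y -46.0 46.0
-24 zmid 37.0 y -45.0 47.0
-14 zmid 38.0 y -45.0 47.0
-4 zmid 40.0 y -45.0 46.0
5 zmid 40.0 y -45.0 47.0
15 zmid 42.0 y -44.0 46.0
25 zmid 43.0 y -47.0 47.0
35 zmid 45.0 y -46.0 46.0
45 zmid 45.0 y -45.0 46.0
55 zmid 46.0 y -46.0 47.0
65 zmid 48.0 y -45.0 46.0
75 zmid 47.0 y -46.0 46.0
85 zmid 45.0 y -46.0 46.0
95 zmid 42.0 y -44.0 46.0
105 zmid 41.0 y -46.0 46.0
115 zmid 56.0 y -46.0 47.0
125 zmid 70.0 y -44.0 47.0
whl ((470.8727111816406, 41.73222351074219), (52.744346618652344, 288.5805358886719), 2.2676234245300293) 2148
dir [ 0.03956716 -0.99921691] yaw -1.5312188318414985 [0.47087271 0.04173222]
-145 zmid - y -25.0 24.0
-134 zmid 
[... 270 characters left out ...]
id 37.0 y -26.0 26.0
-24 zmid 39.0 y -26.0 25.0
-14 zmid 40.0 y -26.0 25.0
-4 zmid 42.0 y -26.0 26.0
5 zmid 43.0 y -26.0 26.0
15 zmid 43.0 y -26.0 25.0
25 zmid 44.0 y -26.0 25.0
35 zmid 46.0 y -26.0 24.0
45 zmid 47.0 y -26.0 26.0
55 zmid 48.0 y -26.0 25.0
65 zmid 49.0 y -26.0 24.0
75 zmid 50.0 y -26.0 25.0
85 zmid 47.0 y -26.0 24.0
95 zmid 45.0 y -26.0 24.0
105 zmid 43.0 y -26.0 24.0
115 zmid 41.0 y -26.0 26.0
125 zmid 39.0 y -26.0 26.0
135 zmid 84.0 y -26.0 26.0
145 zmid 85.0 y -26.0 26.0
jar [0.53763666 0.39299559 0.07255235]
car [ 0.47489503 -0.37092521  0.06963391]
block [ 0.61687844 -0.42661268  0.03518329]
pink [0.40671207 0.27066034 0.06333355]
black [0.34834584 0.12928183 0.06634912]
```

View pics/crop.png

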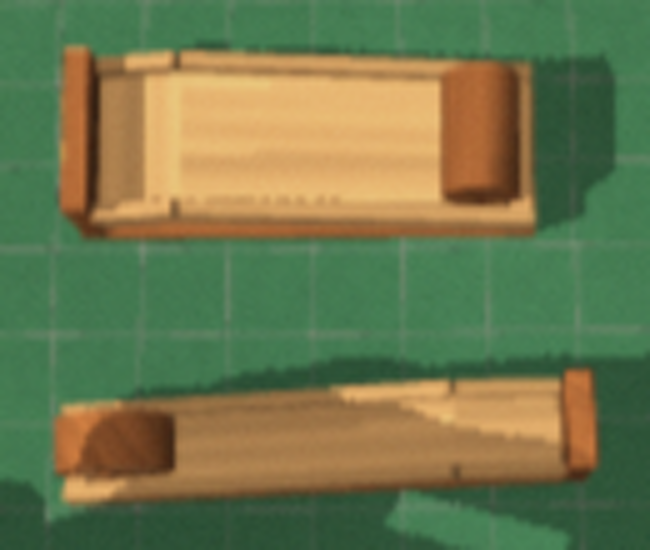

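The crop confirms it: a plain wooden roller lies against the sill in the wide trough, and the wooden wheel stands in the narrow one. The stops are at the opposite ends. The roller goes up towards +y and the wheel towards -y. Heights and lengths match the description. I'll do the roller first.

>>> apply_moves(claw=[0.3,0.3,0.3,0.3,0.3,0.3,0.3,0.3,0.3,0.3,0.3,0.3], offset=[[2.5,-4.3,-0.5],[5,-8.6,-1],[7.5,-12.9,-1.5],[10,-17.2,-2],[12.5,-21.5,-2.5],[15,-25.8,-3],[17.5,-30.1,-3.5],[20,-34.4,-4],[22.5,-38.7,-4.5],[25,-43,-5],[27.5,-47.3,-5.5],[27.5,-47.3,-5.5]], dr=[[0,0,-0.12],[0,0,-0.24],[0,0,-0.36],[0,0,-0.48],[0,0,-0.6],[0,0,-0.72],[0,0,-0.84],[0,0,-0.96],[0,0,-1.08],[0,0,-1.18],[0,0,-1.18],[0,0,-1.18]])

```text
clock: 1.3
tcp_pos: [0.5176, 0.0994, 0.1758]
eef_rot: [0.002, 0.71, 0.704, 0.001]
contact_force: [-0.2, 0.2, -0.2]
width: 0.0257
grip_force: 0.0
```

>>> apply_moves(claw=[0.3,0.3,0.3,0.3,0.3,0.3,0.3,0.3,0.3,0.3,0.3,0.3], offset=[[2.4,-4.2,-0.5],[4.8,-8.4,-1],[7.2,-12.6,-1.5],[9.6,-16.8,-2],[12.1,-21.4,-2.6],[12.1,-21.4,-2.6],[12.1,-21.4,-5.6],[12.1,-21.4,-8.6],[12.1,-21.4,-11.6],[12.1,-21.4,-13.6],[12.1,-21.4,-13.6],[12.1,-21.4,-13.6]], dr=[[0,0,0],[0,0,0],[0,0,0],[0,0,0],[0,0,0],[0,0,0],[0,0,0],[0,0,0],[0,0,0],[0,0,0],[0,0,0],[0,0,0]])

```text
clock: 2.5
tcp_pos: [0.6342, -0.1084, 0.0402]
eef_rot: [-0.001, 0.707, 0.707, -0.0]
contact_force: [0.8, 0.4, 0.1]
width: 0.026
grip_force: 0.0
```

```bash
python3 - <<'E'
from h import *
d=grab('side'); cv2.imwrite('pics/s1.png',cv2.resize(cv2.cvtColor(d['frame'],4)[130:270,170:350],None,fx=4,fy=4,interpolation=2)); s=r.sense(); print(s['tcp_pos'],s['contact_force'])
E
```

```text
[ 0.63511358 -0.1088471   0.04118422] [-0.35514109  0.1893627   0.46441926]
```

View pics/s1.png

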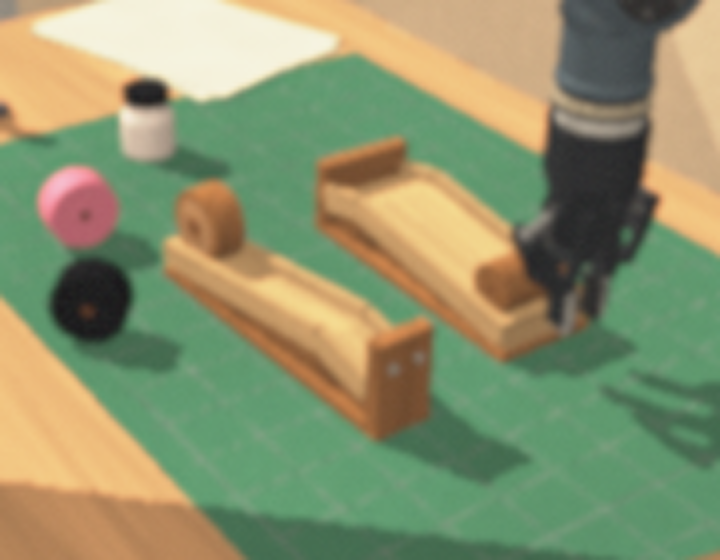

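The fingers stand behind the roller, just outside the sill and clear of everything else. I'll start pushing up the slope.

>>> apply_moves(claw=[0.3,0.3,0.3,0.3,0.3,0.3,0.3,0.3,0.3,0.3,0.3,0.3], offset=[[0.4,1,0],[0.4,2,0],[0.4,2.6,0],[0.4,3.1,0.1],[0.4,3.6,0.15],[0.4,4.1,0.2],[0.4,4.6,0.25],[0.4,5.1,0.3],[0.4,5.6,0.35],[0.4,6.1,0.4],[0.4,6.6,0.5],[0.4,7.1,0.55]], dr=[[0,0,0],[0,0,0],[0,0,0],[0,0,0],[0,0,0],[0,0,0],[0,0,0],[0,0,0],[0,0,0],[0,0,0],[0,0,0],[0,0,0]])

```text
clock: 3.75
tcp_pos: [0.6386, -0.0379, 0.0459]
eef_rot: [0.0, 0.707, 0.707, -0.0]
contact_force: [0.2, -1.7, 0.7]
width: 0.0255
grip_force: 0.6
```

```bash
cat >> h.py <<'E'
def rolls(d):
    P=cloud(d); im=d['frame']; return P
E
python3 - <<'E'
from h import *
d=grab('top'); P=cloud(d); np.save('top1.npy',P)
s=r.sense(); print(s['tcp_pos'],s['contact_force'])
cv2.imwrite('pics/t1.png',cv2.resize(cv2.cvtColor(d['frame'],4)[100:225,170:320],None,fx=4,fy=4,interpolation=2))
E
```

```text
[ 0.63845213 -0.03696278  0.04587319] [0.15116326 0.26185966 0.59263089]
```

View pics/t1.png

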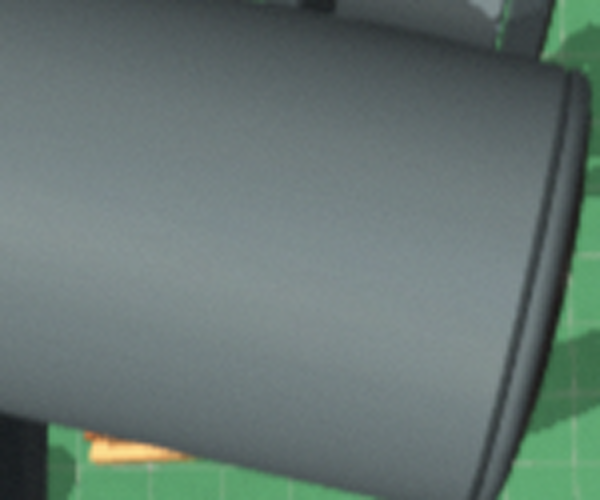

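The arm blocks the top view here. The pushing force of about 1.7 N is plausible, so I'll carry on and check from the side.

>>> apply_moves(claw=[0.3,0.3,0.3,0.3,0.3,0.3,0.3,0.3,0.3,0.3,0.3,0.3], offset=[[0,0.5,0.1],[0,1,0.15],[0,1.5,0.2],[0,2,0.25],[0,2.5,0.3],[0,3,0.4],[0,3.5,0.45],[0,4,0.5],[0,4.5,0.6],[0,5,0.65],[0,5.5,0.7],[0,6,0.8]], dr=[[0,0,0],[0,0,0],[0,0,0],[0,0,0],[0,0,0],[0,0,0],[0,0,0],[0,0,0],[0,0,0],[0,0,0],[0,0,0],[0,0,0]])

```text
clock: 5.0
tcp_pos: [0.6385, 0.0221, 0.0538]
eef_rot: [-0.0, 0.707, 0.707, -0.0]
contact_force: [-0.1, -1.4, 1.4]
width: 0.0257
grip_force: 0.6
```

>>> apply_moves(claw=[0.3,0.3,0.3,0.3,0.3,0.3,0.3,0.3,0.3,0.3,0.3,0.3], offset=[[0,0.5,0.1],[0,1,0.15],[0,1.5,0.2],[0,2,0.25],[0,2.5,0.3],[0,3,0.4],[0,3.5,0.45],[0,4,0.5],[0,4.5,0.6],[0,5,0.65],[0,5.5,0.7],[0,6,0.8]], dr=[[0,0,0],[0,0,0],[0,0,0],[0,0,0],[0,0,0],[0,0,0],[0,0,0],[0,0,0],[0,0,0],[0,0,0],[0,0,0],[0,0,0]])

```text
clock: 6.2
tcp_pos: [0.6385, 0.082, 0.0618]
eef_rot: [-0.0, 0.707, 0.707, -0.0]
contact_force: [0.7, -0.9, 1.5]
width: 0.0255
grip_force: 0.6
```

>>> apply_moves(claw=[0.3,0.3,0.3,0.3,0.3,0.3,0.3,0.3,0.3,0.3,0.3], offset=[[0,0.4,0],[0,0.8,0],[0,1.2,0],[0,1.6,0],[0,2,0],[0,2.4,0],[0,2.4,0],[0,2.4,0],[0,2.4,0],[0,2.4,0],[0,2.4,0]], dr=[[0,0,0],[0,0,0],[0,0,0],[0,0,0],[0,0,0],[0,0,0],[0,0,0],[0,0,0],[0,0,0],[0,0,0],[0,0,0]])

```text
clock: 7.3
tcp_pos: [0.6387, 0.1054, 0.0618]
eef_rot: [0.0, 0.708, 0.707, 0.0]
contact_force: [0.4, 0.3, -0.2]
width: 0.0253
grip_force: 0.0
```

```bash
python3 - <<'E'
from h import *
d=grab('side'); cv2.imwrite('pics/s2.png',cv2.resize(cv2.cvtColor(d['frame'],4)[130:270,170:350],None,fx=4,fy=4,interpolation=2)); s=r.sense(); print(s['tcp_pos'],s['contact_force'])
E
```

```text
[0.638643   0.10543501 0.06182494] [-0.31166071 -0.80686408 -0.33854299]
```

View pics/s2.png

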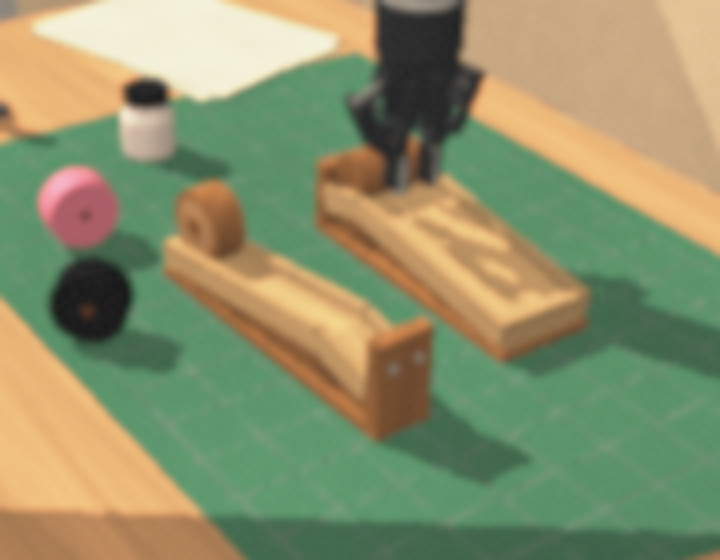

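The roller lies in the dip against its stop at about (355,170), free of the fingers. Next I'll lift off and go behind the wheel.

>>> apply_moves(claw=[0.3,0.3,0.3,0,0,0,0,0,0,0,0,0], offset=[[0,-0.5,3],[0,-0.5,7],[0,-0.5,11.8],[-3.5,2.1,11.8],[-7,4.2,11.8],[-10.5,6.3,11.8],[-14,8.4,11.8],[-17.5,10.6,11.8],[-17.5,10.6,11.8],[-17.5,10.6,11.8],[-17.5,10.6,8],[-17.5,10.6,5]], dr=[[0,0,0],[0,0,0],[0,0,0],[0,0,0.04],[0,0,0.04],[0,0,0.04],[0,0,0.04],[0,0,0.04],[0,0,0.04],[0,0,0.04],[0,0,0.04],[0,0,0.04]])

```text
clock: 8.55
tcp_pos: [0.4664, 0.2113, 0.1117]
eef_rot: [0.001, 0.694, 0.72, 0.002]
contact_force: [0.0, 0.4, -1.0]
width: -0.0001
grip_force: 0.0
```

```bash
python3 - <<'E'
from h import *
d=grab('top'); P=cloud(d); s=r.sense(); print(s['tcp_pos'],s['eef_rot'],s['contact_force'])
c=np.array([.639,.0516]); Q=P.reshape(-1,3); 
for b in range(-125,135,10):
    k=(abs(Q[:,1]-c[1]-b/1000)<.005)&(abs(Q[:,0]-c[0])<.02); print(b,np.round(np.median(Q[k,2])*1000) if k.any() else '-',end='; ')
E
```

```text
[0.46300799 0.21033593 0.10711769] [-0.00144053  0.69375154  0.72020924 -0.00231815] [-0.32836122  0.17357616 -2.24013876]
-125 35.0; -115 30.0; -105 26.0; -95 28.0; -85 29.0; -75 30.0; -65 32.0; -55 33.0; -45 34.0; -35 35.0; -25 37.0; -15 38.0; -5 39.0; 5 41.0; 15 41.0; 25 43.0; 35 44.0; 45 45.0; 55 47.0; 65 47.0; 75 74.0; 85 85.0; 95 87.0; 105 84.0; 115 71.0; 125 70.0;
```

The depth profile confirms the roller is seated, its top 87 mm up at trough x ≈ 93. Next I'll come down behind the wheel and start the push.

>>> apply_moves(claw=[0,0,0,0,0,0,0,0,0,0,0,0], offset=[[0,0,-3],[0,0,-6],[0,0,-6.2],[0,0,-6.2],[0,-0.5,-6.2],[0,-1,-6.2],[0.1,-1.5,-6.2],[0.1,-2,-6.1],[0.1,-2.5,-6.1],[0.1,-3,-6],[0.1,-3.5,-6],[0.2,-4,-5.9]], dr=[[0,0,0],[0,0,0],[0,0,0],[0,0,0],[0,0,0],[0,0,0],[0,0,0],[0,0,0],[0,0,0],[0,0,0],[0,0,0],[0,0,0]])

```text
clock: 9.8
tcp_pos: [0.4653, 0.1712, 0.0528]
eef_rot: [-0.0, 0.693, 0.721, -0.0]
contact_force: [-0.2, 0.7, 2.1]
width: 0.0003
grip_force: 0.4
```

```bash
python3 - <<'E'
from h import *
d=grab('side'); cv2.imwrite('pics/s3.png',cv2.resize(cv2.cvtColor(d['frame'],4)[130:270,170:350],None,fx=4,fy=4,interpolation=2)); s=r.sense(); print(s['tcp_pos'],s['contact_force'])
E
```

```text
[0.46567484 0.17060779 0.0528583 ] [ 0.56902986 -0.54555853  0.82593967]
```

View pics/s3.png

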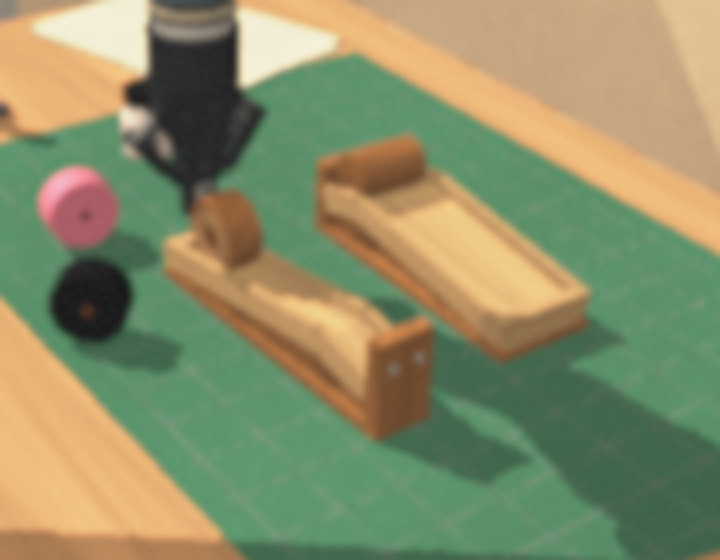

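The wheel has left its sill at about (225,225) and the roller is still seated. I'll keep pushing.

>>> apply_moves(claw=[0,0,0,0,0,0,0,0,0,0,0,0], offset=[[0,-0.5,0.05],[0,-1,0.1],[0.1,-1.5,0.15],[0.1,-2,0.2],[0.1,-2.5,0.3],[0.1,-3,0.35],[0.1,-3.5,0.4],[0.2,-4,0.45],[0.2,-4.5,0.5],[0.2,-5,0.6],[0.2,-5.5,0.65],[0.2,-6,0.7]], dr=[[0,0,0],[0,0,0],[0,0,0],[0,0,0],[0,0,0],[0,0,0],[0,0,0],[0,0,0],[0,0,0],[0,0,0],[0,0,0],[0,0,0]])

```text
clock: 11.05
tcp_pos: [0.4676, 0.1112, 0.0599]
eef_rot: [-0.0, 0.693, 0.721, -0.0]
contact_force: [-0.2, 1.1, 0.6]
width: -0.0001
grip_force: 0.5
```

>>> apply_moves(claw=[0,0,0,0,0,0,0,0,0,0,0,0], offset=[[0,-0.5,0.05],[0,-1,0.1],[0.1,-1.5,0.15],[0.1,-2,0.2],[0.1,-2.5,0.3],[0.1,-3,0.35],[0.1,-3.5,0.4],[0.2,-4,0.45],[0.2,-4.5,0.5],[0.2,-5,0.6],[0.2,-5.5,0.65],[0.2,-6,0.7]], dr=[[0,0,0],[0,0,0],[0,0,0],[0,0,0],[0,0,0],[0,0,0],[0,0,0],[0,0,0],[0,0,0],[0,0,0],[0,0,0],[0,0,0]])

```text
clock: 12.25
tcp_pos: [0.4696, 0.0512, 0.0669]
eef_rot: [0.0, 0.693, 0.721, 0.0]
contact_force: [-0.0, 1.9, 0.3]
width: 0.0002
grip_force: 0.5
```

>>> apply_moves(claw=[0,0,0,0,0,0,0,0,0,0,0,0], offset=[[0,-0.5,0.05],[0,-1,0.1],[0.1,-1.5,0.15],[0.1,-2,0.2],[0.1,-2.5,0.25],[0.1,-3,0.3],[0.1,-3.5,0.3],[0.2,-4,0.3],[0.2,-4.5,0.3],[0.2,-5,0.3],[0.2,-5.2,0.3],[0.2,-5.2,0.3]], dr=[[0,0,0],[0,0,0],[0,0,0],[0,0,0],[0,0,0],[0,0,0],[0,0,0],[0,0,0],[0,0,0],[0,0,0],[0,0,0],[0,0,0]])

```text
clock: 13.45
tcp_pos: [0.4717, -0.0007, 0.0698]
eef_rot: [0.0, 0.693, 0.721, 0.0]
contact_force: [-0.0, 0.7, -0.4]
width: 0.0001
grip_force: 0.0
```

```bash
python3 - <<'E'
from h import *
d=grab('side'); cv2.imwrite('pics/s4.png',cv2.resize(cv2.cvtColor(d['frame'],4)[130:270,170:350],None,fx=4,fy=4,interpolation=2)); s=r.sense(); print(s['tcp_pos'],s['contact_force'])
E
```

```text
[ 0.47158179 -0.00050225  0.06978178] [-0.6086255   0.34627958  0.49785774]
```

View pics/s4.png

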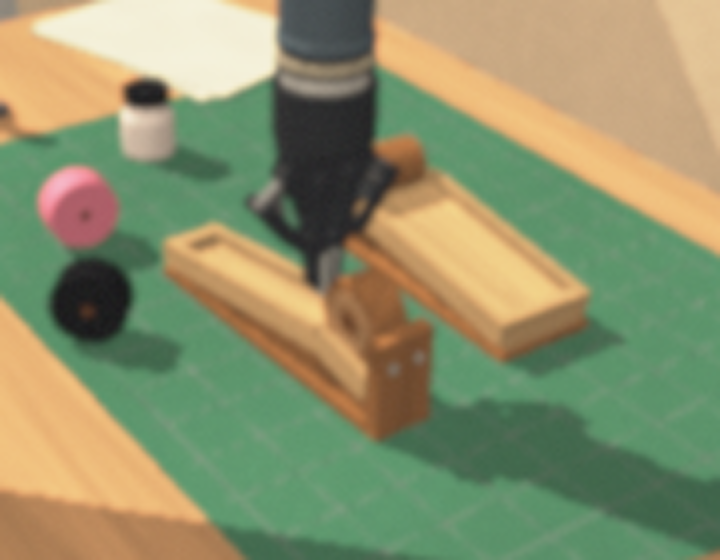

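The wheel is over the crest against its stop at (365,315). I'll back off, rise clear and check both.

>>> apply_moves(claw=[0,0,0,0,0,0,0,0,0,0,0,0], offset=[[0,1,0.5],[0,1,4],[0,1,8],[0,1,12],[0,5,14],[0,10,14],[-3,14,14],[-6,18,14],[-6,22,14],[-6,26,14],[-6,28,14],[-6,28,14]], dr=[[0,0,0],[0,0,0],[0,0,0],[0,0,0],[0,0,0],[0,0,0],[0,0,0],[0,0,0],[0,0,0],[0,0,0],[0,0,0],[0,0,0]])

```text
clock: 14.7
tcp_pos: [0.4107, 0.2827, 0.2102]
eef_rot: [-0.0, 0.691, 0.722, 0.001]
contact_force: [0.1, -0.9, 0.3]
width: 0.0002
grip_force: 0.0
```

```bash
python3 - <<'E'
from h import *
d=grab('top'); P=cloud(d); s=r.sense(); print(s['clock'],s['tcp_pos'],s['contact_force'])
Q=P.reshape(-1,3)
for c,L in (((.639,.0516),(0.0027,1)),((.4708,.0432),(.0396,-.9992))):
    c=np.array(c);L=np.array(L);x=(Q[:,:2]-c)@L;y=(Q[:,:2]-c)@np.array([-L[1],L[0]])
    print([(b,np.round(np.median(Q[k,2])*1000)) for b in range(-125,145,10) for k in [(abs(x-b/1000)<.005)&(abs(y)<.012)] if k.any()])
P0=np.load('top0.npy')
for nm,(uu,vv) in dict(jar=(112,177),car=(400,198),block=(412,149),pink=(157,226),black=(210,248)).items(): print(nm,P0[vv,uu],P[vv,uu])
E
```

```text
14.75 [0.41057854 0.28105808 0.20995938] [-0.32461387  0.24970185 -0.71738324]
[(-125, np.float64(34.0)), (-115, np.float64(28.0)), (-105, np.float64(26.0)), (-95, np.float64(29.0)), (-85, np.float64(29.0)), (-75, np.float64(31.0)), (-65, np.float64(32.0)), (-55, np.float64(34.0)), (-45, np.float64(33.0)), (-35, np.float64(35.0)), (-25, np.float64(37.0)), (-15, np.float64(38.0)), (-5, np.float64(40.0)), (5, np.float64(41.0)), (15, np.float64(41.0)), (25, np.float64(43.0)), (35, np.float64(45.0)), (45, np.float64(45.0)), (55, np.float64(47.0)), (65, np.float64(47.0)), (75, np.float64(73.0)), (85, np.float64(84.0)), (95, np.float64(87.0)), (105, np.float64(83.0)), (115, np.float64(70.0)), (125, np.float64(70.0)), (135, np.float64(70.0))]
[(-125, np.float64(27.0)), (-115, np.float64(28.0)), (-105, np.float64(28.0)), (-95, np.float64(30.0)), (-85, np.float64(31.0)), (-75, np.float64(32.0)), (-65, np.float64(33.0)), (-55, np.float64(35.0)), (-45, np.float64(36.0)), (-35, np.float64(37.0)), (-25, np.float64(38.0)), (-15, np.float64(40.0)), (-5, np.float64(41.0)), (5, np.float64(42.0)), (15, np.float64(44.0)), (25, np.float64(44.0)), (35, np.float64(46.0)), (45, np.float64(46.0)), (55, np.float64(49.0)), (65, np.float64(50.0)), (75, np.float64(98.0)), (85, np.float64(106.0)), (95, np.float64(108.0)), (105, np.float64(109.0)), (115, np.float64(105.0)), (125, np.float64(96.0)), (135, np.float64(84.0))]
jar [0.53763666 0.39299559 0.07255235] [0.53742732 0.39251631 0.07361714]
car [ 0.47489503 -0.37092521  0.06963391] [ 0.47500835 -0.37127292  0.06874227]
block [ 0.61687844 -0.42661268  0.03518329] [ 0.6163901  -0.42583416  0.03697441]
pink [0.40671207 0.27066034 0.06333355] [0.40663828 0.27021628 0.06475587]
black [0.34834584 0.12928183 0.06634912] [0.34834699 0.12926643 0.06644621]
```

Both are seated, with tops at 87 mm and 108 mm as expected. The bystanders haven't moved and the hand is clear and empty.

```bash
python3 -c "
from cell import r
print(r.hand_in())"
```

```text
the job is handed in; nothing more can be done
None
```

The roller and the wheel each rest in the dip against their end stops, the jar, car and block are where they were, the arm is clear, and the job was handed in at about 15 s of the 64 s allowed.

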